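# Raise the loading-dock barrier and push the tip box home

## Robot

A 6-joint arm with a two-finger parallel gripper is mounted at the origin on a cart in front of the work surface, level with it; the furniture and walls round the work are solid. World frame = base frame: x ahead of the robot, y to its left, z up, the work surface at z = 0. Lengths are in m, angles in degrees, forces in N, time in s.
With the tool pointing down it reaches from about 0.275 to 0.825 m from the base axis. Payload 5.2 kg.
Tool frame: the origin (TCP) lies midway between the tips of the shut fingers; the grasp point (between the pads) lies bot.grip_point_offset behind it (bot.grip_point_offset is the distance from the TCP to the grasp point, in m); z points along the fingers, y is the line along which they close (so a half turn about z gives the same grasp; the last joint's range is limited). The gripper opens to 93 mm and grips with 3 to 60 N. Pads are 15 mm wide; open, the fingers measure 128 mm over their backs; the gripper's body (75 mm by 188 mm) begins 65 mm behind the grasp point.
Start: joints at [57.307, 14.817, 87.949, -0, 77.235, -11.62], TCP at [0.198, 0.513, 0.219] pointing down, gripper open.
Joint ranges: [-179.93, 179.93], [-52.35, 119.4], [10.71, 147.94], [-69.91, 249.91], [12.55, 155.21], [-178.61, 178.61]. Speed limits (degrees/s): [147.25, 147.25, 180, 180, 180, 180].

## Interface

Orientations are given as a 3x3 rotation matrix whose columns are the frame's x, y, z axes.
In Python, from rig import bot gives the robot as it stands. Calls block until the motion is done:
- bot.goto(position, orientation): joint-space move of the TCP to a pose.
- bot.line_to(position, rotation=None, max_speed=0.15): straight line of the TCP; rotation=None keeps the orientation; max_speed is the mean speed in m/s.
- bot.set_joints(angles): joint-space move.
- bot.gripper_to(opening, f_grip=None): finger opening in m; f_grip is the grip in N (None keeps the last); returns when the fingers have stopped.
- bot.wait(seconds).
- bot.ik(position, orientation): joint angles nearest the present ones, or None.
- bot.grab_frame(name): name is "scene" or "side" or "wrist"; returns a dict with "img" (384x512x3 uint8, red, green, blue), "intrinsics" (3x3 intrinsics, pixels), "D" ([k1, k2, p1, p2, k3] as OpenCV has them; the pictures are not rectified), "pose" (4x4, takes a point from camera to world coordinates). Camera axes: x right, y up, looking along -z (the intrinsics and any distortion apply to the point x, -y, -z); pixel columns grow to the right and rows downward; lengths in m; the calibration is good to about 2 mm. A picture is of the moment at which its call begins. There is no depth.
A pose or a line that the arm cannot do raises bot.PlanningError and nothing moves.
- bot.hand_in(): hands the job in; it is judged then, once.
Readings, each from a call of its own:
- bot.current_t(): time.
- bot.current_joints(): joint angles.
- bot.current_qd(): joint speeds.
- bot.current_joint_torque(): joint torques, N m.
- bot.current_tcp_pos(): TCP position.
- bot.current_tool_rot(): TCP orientation.
- bot.current_contact_force(): force on the tool from outside, world axes, zero at the start.
- bot.current_ft_torque(): the same for the moment, N m.
- bot.current_gripper_width(): finger opening in m.
- bot.current_finger_force(): force on a finger pad.
Only numpy, scipy, OpenCV 4.12 (cv2) and the standard library are available. Lean on these libraries where they do the work, as an engineer would, in place of code of your own. Each camera call takes 0.05 s, during which the arm holds its last target. There are 200 camera calls.

## Task

With the fingertips, push the counterweighted barrier arm of the loading dock up past its balance point, so that it swings over and stays raised by itself. Then push the blue pipette-tip box along its lane, under the raised arm, until it is fully home against the end stop. Only push: grip and lift nothing, do not ram anything, and leave the things standing round the dock alone.

Things in the scene. Friction and masses are not known exactly. Their poses are not given: they have to be found in the camera images.
- dock: Grey loading dock fixed to the worktop, plate 363 x 200 x 10 mm. Origin: centre line of its lane, underside, straight below the lowered barrier arm. x runs along the lane away from the robot, from the open mouth to the end stop; y left; z up. Lane floor z = 10 mm. Aluminium guides: inner faces y = +-68 mm, top z = 32 mm. A grey post, x = 0, y = -75 to -83 mm, 118 mm high, carries the lowered arm.
- end_stop (a point): Middle of the lane's end stop, on the face that the box meets: dock x = +165 mm, y = 0, z = 25 mm. The stop is a 140 mm wide aluminium bar whose top is at z = 40 mm.
- gate_hinge (a point): Hinge axis of the barrier arm, fixed to the dock at x = 0, y = +120 mm, z = 115 mm in the dock's frame; the axis is parallel to the dock's x. Its grey post stands at y = +103 to +137 mm, x within 27 mm of 0, 131 mm high.
- gate (a joint): Barrier hinge, rad: 0 = lowered, level across the lane; grows as the tip rises; stop at 1.95 (past upright, leaning out over the hinge side). Balance point near 0.8: below it the arm falls back to 0 by itself; once above it, it swings on to the stop by itself in a few seconds and stays. Damped; pushing it up at the sleeve takes about 1 N, falling to 0 at the balance point.
- barrier_arm (a point): Middle of the barrier arm, on its axis, 125 mm from the hinge. The arm is a round white tube with red bands, 15 mm thick, reaching 252 mm from the hinge axis. Behind and above the hinge sits a dark steel counterweight, 42 mm across. A red plate, 5 mm thick, hangs under the arm from 80 to 150 mm out, to 39 mm below its axis, and blocks the box while lowered.
- push_sleeve (a point): Centre of the yellow sleeve on the arm's free end, the place to push up from underneath: 20 mm thick, 42 mm long, 231 mm from the hinge axis. Lowered it is at x = 0, y = -111 mm, z = 115 mm in the dock's frame, outside the lane, with only the plate rim (z = 10 mm) and worktop below. Shut fingers tilted 20 to 50 degrees forward, coming from the robot's side, fit under it.
- tip_box: Pipette-tip box, blue base, clear pale blue lid (fixed shut), loose, 0.2 to 0.35 kg. Origin: centre of its underside; axes as the dock's. Walls at x = -55 and +57, y = +-64 mm; 91 mm high. A tab sticks out of the near wall to x = -61 mm, y within 15 mm, 52 to 60 mm up. Starts in the lane before the lowered arm; fully home its origin is at x = +108 mm in the dock's frame.
- cup: Specimen cup with a yellow lid, 52 mm across, 62 mm high, loose, left of the lane; bystander. Origin: centre of its underside.
- dropper: Dropper bottle with a blue cap, 25 mm across, 71 mm high, loose, right of the lane beyond the barrier; bystander. Origin: centre of its underside.
- cap: Red tube cap, 17 mm across, 24 mm high, standing loose, right of the lane on the robot's side; bystander. Origin: centre of its underside.
- cassette: Flat white test cassette, 50 x 78 x 5 mm, loose, left of the lane beyond the hinge post; bystander. Origin: centre of its underside.
Mind the look-alikes: they are no part of the job. Leave any orange look-alike of the tip_box alone.

How it is judged (in metres and radians):
On the way, in this order (a step that is already met when the one before it is completed fails the run):
1. the barrier arm is raised and stays up by itself, not touched by the fingers, while the tip box is still in front of it (value of joint gate above 1.7 rad and contact force between the fingers and gate below 0.2 N and x of tip_box in the frame of dock below -0.03 m), for 0.2 s.
2. the tip box is home against the end stop, under the raised arm (value of joint gate above 1.7 rad and x of tip_box in the frame of dock above 0.097 m and y of tip_box in the frame of dock between -0.012 and 0.012 m and height (world z) of tip_box below 0.016 m and angle between tip_box's own z axis and vertical below 0.08 rad), for 0.2 s.
At the end, for the whole second after the job is handed in: The barrier arm stands raised by itself (joint above 1.7 rad) and still; the tip box stands flat in the lane, at rest, within 11 mm of the end stop; the four loose bystanders are within 20 mm of where they stood (all of step 2 and linear speed of tip_box below 0.02 m/s and velocity of joint gate between -0.1 and 0.1 rad/s and distance of each of cup, dropper, cap, cassette from where it was at the start of the episode below 0.02 m); the robot touches nothing.
It fails at once if the tip box is lifted or tipped (height (world z) of tip_box above 0.022 m or angle between tip_box's own z axis and vertical above 0.15 rad).
It fails at once if the barrier arm is gripped or struck hard (over 30 N) (contact force between the fingers and gate above 30 N).
It fails at once if the tip box is gripped or rammed (over 45 N) (contact force between the fingers and tip_box above 45 N).
It fails at once if a bystander is knocked away, lifted or tipped over (distance of any of cup, dropper, cap, cassette from where it was at the start of the episode above 0.03 m or angle between any of cup, dropper, cap's own z axis and vertical above 0.5 rad).
It also fails if it takes over 58 s, if anything falls off the work surface, if the arm or the gripper's body presses on something with over 40 N, if the wrist force passes 120 N, or if a joint passes its speed limit or range.

## Working session

There is one attempt and no reset: what is moved stays moved. The work goes in short steps, each a Python script; the robot and the scene stay as the last script left them, time stands still between calls to the robot, and variables do not carry over. Pictures are saved under pics/ and viewed, at most 10 in all, crops included, and the job is handed in when it is done.

```bash
ls; mkdir -p pics
python3 - <<'E'
from rig import bot
import cv2,numpy as np,pickle
fr={n:bot.grab_frame(n) for n in("scene","side")}
pickle.dump(fr,open('f0.pkl','wb'))
for n,f in fr.items():
    print(n,f['pose'].round(3).tolist(),f['intrinsics'].tolist(),f['D'])
    cv2.imwrite(f'pics/{n}0.png',cv2.resize(f['img'][:,:,::-1],(800,600),interpolation=cv2.INTER_CUBIC))
print(bot.current_t(),bot.grip_point_offset,bot.current_tool_rot())
E
```

```text
pics
scene [[0.669, 0.523, -0.528, -0.138], [-0.743, 0.488, -0.458, -0.707], [0.018, 0.699, 0.715, 1.061], [0.0, 0.0, 0.0, 1.0]] [[394.86094047764306, 0.0, 253.8622878429035], [0.0, 394.86094047764306, 190.867765318572], [0.0, 0.0, 1.0]] [-0.01526429  0.          0.          0.          0.        ]
side [[-0.91, 0.279, -0.306, 0.126], [-0.413, -0.585, 0.698, 0.998], [0.016, 0.762, 0.648, 1.123], [0.0, 0.0, 0.0, 1.0]] [[480.4897586113502, 0.0, 257.2824963505701], [0.0, 480.4897586113502, 180.9305737079521], [0.0, 0.0, 1.0]] [-0.14578214  0.          0.          0.          0.        ]
0.1 0.0188 [[-9.33124504e-01  3.59552329e-01 -8.84904583e-04]
 [ 3.59553267e-01  9.33123540e-01 -1.38095908e-03]
 [ 3.29198243e-04 -1.60677709e-03 -9.99998655e-01]]
```

View pics/scene0.png

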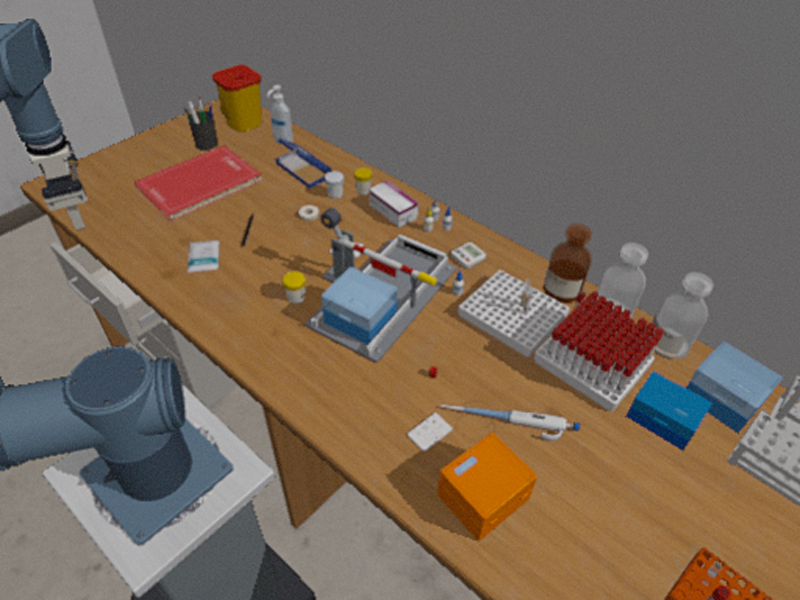

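View pics/side0.png

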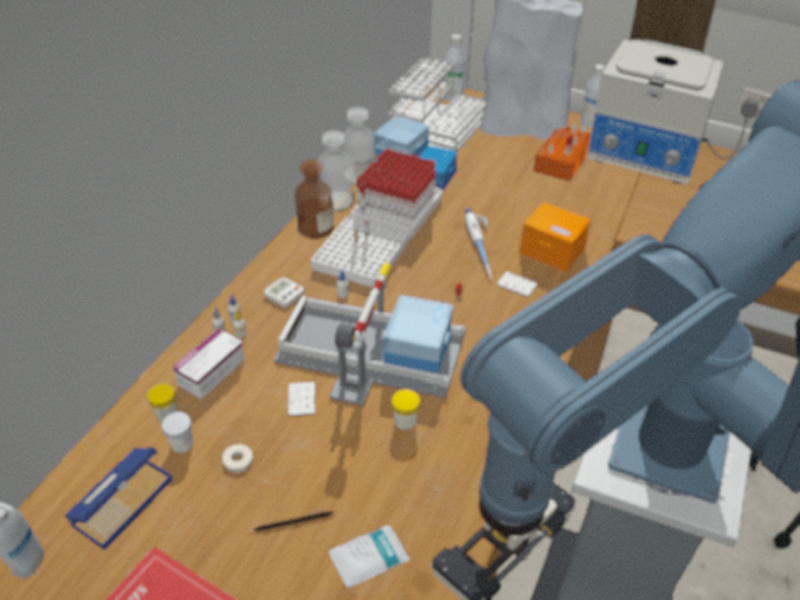

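The scene view (800x600) shows the dock around (380,290), the box at (360,300), the yellow sleeve at (430,281), the cup at (294,288), the cap at (433,372) and the dropper at (459,283). The side view shows the box at (418,333), the sleeve at (384,270) and the hinge post at (350,370). Next I'll zoom in on both views for corners.

Run:
```python
import cv2,numpy as np,pickle
fr=pickle.load(open('f0.pkl','rb'))
a=fr['scene']['img'][120:235,185:315,::-1]; b=fr['side']['img'][160:275,170:300,::-1]
r=lambda i:cv2.resize(i,None,fx=5,fy=5,interpolation=cv2.INTER_CUBIC)
cv2.imwrite('pics/cs.png',r(a));cv2.imwrite('pics/cd.png',r(b))
for n,f in fr.items():
    h=cv2.cvtColor(f['img'],cv2.COLOR_RGB2HSV)
    for c,lo,hi in(('yel',(22,150,120),(35,255,255)),('red',(0,170,90),(6,255,255)),('blue',(98,60,60),(112,255,255))):
        k,_,st,ce=cv2.connectedComponentsWithStats(cv2.inRange(h,lo,hi))
        for i in range(1,k):
            x,y=ce[i]
            if st[i,4]>5 and 150<x<320 and 110<y<290: print(n,c,ce[i].round(1),st[i])
```

```text
scene yel [232.3 110.7] [227 107  11   9  76]
scene yel [274.1 135.5] [273 133   3   5   8]
scene yel [187.9 178.9] [181 173  15  13 138]
scene yel [273.2 177.8] [268 174  11   9  52]
scene red [229.4 158.7] [227 157   6   5  16]
scene red [245.3 171. ] [238 166  15  11  61]
scene red [259.5 172.1] [257 170   6   5  15]
scene red [276.9 237.4] [275 235   5   7  22]
scene blue [199.  117.9] [196 116   7   4   7]
scene blue [286.7 135. ] [286 132   2   6   9]
scene blue [229.5 194.7] [ 206  170   49   51 1575]
scene blue [293.8 176.4] [293 174   3   5   9]
scene blue [313.4 264.2] [297 261  29   8  86]
side yel [246.8 172.2] [244 169   6   8  32]
side yel [151.9 201.7] [151 200   3   4   9]
side yel [259.1 256.6] [250 249  19  16 247]
side red [272.2 112.5] [270 110   5   6  12]
side red [259.4 122.7] [257 122   5   3   7]
side red [263.7 125.4] [262 124   5   4   7]
side red [230.  208.7] [229 208   3   3   7]
side blue [307.1 158.7] [305 154   5  12  19]
side blue [218.7 176.3] [218 174   3   5  11]
side blue [265.9 228.2] [245 208  43  31 420]
side blue [256.6 220.3] [255 219   4   4   7]
side blue [260.6 221.4] [259 220   4   4   9]
side blue [267.  222.4] [265 222   5   2   7]
```

View pics/cs.png

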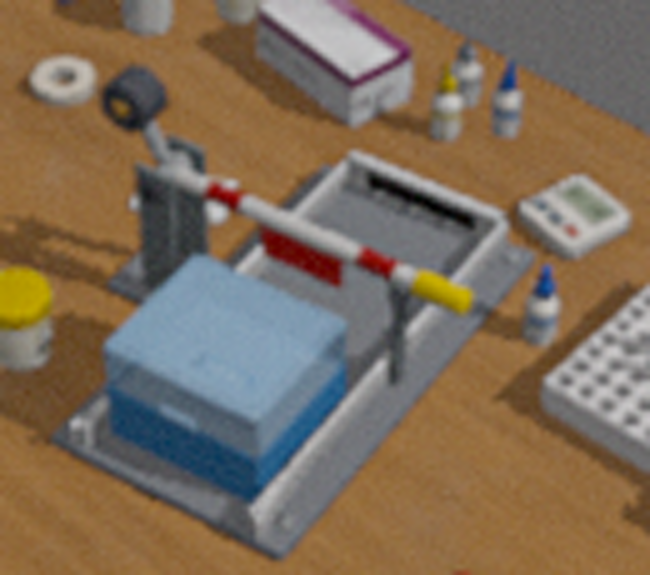

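View pics/cd.png

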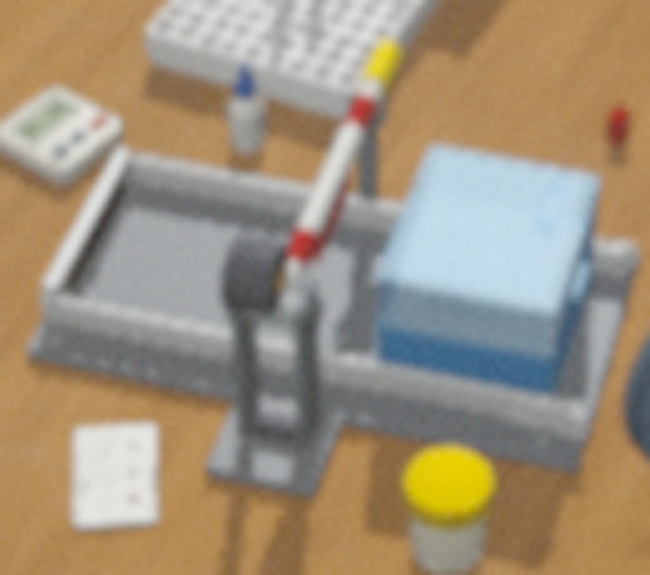

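The crops show the plate corners: near-left (55,435), near-right (280,555) and far-right (530,255) in the scene crop, and far-left (33,355), near-left (575,465) and near-right (635,255) in the side crop. The barrier is down and the box sits in front of it.

```bash
cat > h.py <<'E'
import cv2,numpy as np,pickle
def ray(f,p):
    u=cv2.undistortPoints(np.array([[p]],float),f['intrinsics'],np.array(f['D'],float))[0,0]
    d=f['pose'][:3,:3]@np.array([u[0],-u[1],-1]); return f['pose'][:3,3],d/np.linalg.norm(d)
def plane(f,p,z):
    o,d=ray(f,p); return o+d*(z-o[2])/d[2]
def tri(f,p,g,q):
    o,d=ray(f,p);a,e=ray(g,q)
    s=np.linalg.lstsq(np.c_[d,-e],a-o,rcond=None)[0]; A=o+s[0]*d;B=a+s[1]*e
    return (A+B)/2,np.linalg.norm(A-B)
def project(f,P):
    P=np.linalg.inv(f['pose'])@np.r_[P,1]; P=P[:3]*[1,-1,-1]
    return cv2.projectPoints(P[None],np.zeros(3),np.zeros(3),f['intrinsics'],np.array(f['D'],float))[0][0,0]
E
python3 - <<'E'
from h import *
fr=pickle.load(open('f0.pkl','rb'));S,D=fr['scene'],fr['side']
s=lambda x,y:(x/5+185-.4,y/5+120-.4); d=lambda x,y:(x/5+170-.4,y/5+160-.4)
np.set_printoptions(precision=4,suppress=True)
print('sleeve',tri(S,(273.2,177.8),D,(246.8,172.2)))
print('band out',tri(S,(259.5,172.1),D,d(362,108)))
print('band in',tri(S,(229.4,158.7),D,(230,208.7)))
for n,p in dict(nl=(55,435),nr=(280,555),fr=(530,255)).items():print('S',n,plane(S,s(*p),.005))
for n,p in dict(nl=(575,465),nr=(635,258),fl=(33,355)).items():print('D',n,plane(D,d(*p),.005))
for n,p in dict(nl=(105,345),nr=(245,420),fr=(347,322),fl=(200,258)).items():print('S box',n,plane(S,s(*p),.099))
for n,p in dict(nl=(572,312),nr=(598,180),fr=(432,148),fl=(378,275)).items():print('D box',n,plane(D,d(*p),.099))
print('cup',plane(S,(187.9,177),.062),plane(D,(259.1,255.6),.062),'cap',plane(S,(276.9,237.4),.015),plane(D,d(618,125),.015),'dropper',plane(S,s(543,340),0),plane(D,d(247,150),0))
E
```

```text
sleeve (array([ 0.6501, -0.1106,  0.1187]), np.float64(0.0003627364012473647))
band out (array([ 0.6404, -0.0581,  0.1213]), np.float64(0.004518879240432168))
band in (array([0.6196, 0.0698, 0.1192]), np.float64(0.002360807067659083))
S nl [0.4406 0.0691 0.005 ]
S nr [ 0.4705 -0.1245  0.005 ]
S fr [ 0.824  -0.0623  0.005 ]
D nl [0.4377 0.0658 0.005 ]
D nr [ 0.4699 -0.1215  0.005 ]
D fl [0.787  0.1286 0.005 ]
S box nl [0.468  0.0366 0.099 ]
S box nr [ 0.4831 -0.0816  0.099 ]
S box fr [ 0.5975 -0.0693  0.099 ]
S box fl [0.5741 0.051  0.099 ]
D box nl [0.4586 0.0325 0.099 ]
D box nr [ 0.488  -0.0842  0.099 ]
D box fr [ 0.5963 -0.0668  0.099 ]
D box fl [0.5774 0.0537 0.099 ]
cup [0.4881 0.1559 0.062 ] [0.4844 0.1553 0.062 ] cap [ 0.5258 -0.2383  0.015 ] [ 0.5262 -0.2332  0.015 ] dropper [ 0.7604 -0.1256  0.    ] [ 0.7588 -0.1116  0.    ]
```

```bash
cat >> h.py <<'E'
YAW=np.radians(10.0); O=np.array([.6305,.0005,0.])
Rd=np.array([[np.cos(YAW),-np.sin(YAW),0],[np.sin(YAW),np.cos(YAW),0],[0,0,1.]])
W=lambda x,y,z:(O+Rd@[x,y,z])            # dock -> world
L=lambda p:Rd.T@(np.array(p)-O)           # world -> dock
def tool(t,y):                            # tilted t deg forward; y = tool y axis in dock frame at t=0
    c,s=np.cos(np.radians(t)),np.sin(np.radians(t)); z=np.array([s,0,-c])
    y=np.array(y,float); y-=z*(y@z); y/=np.linalg.norm(y)
    return Rd@np.c_[np.cross(y,z),y,z]
RA=tool(35,(0,1,0));
E
python3 - <<'E'
from h import *
from rig import bot
np.set_printoptions(precision=3,suppress=True)
for p in [(-.2,-.115,.3),(-.007,-.115,.073),(0,-.01,.29)]: print(bot.ik(W(*p),RA))
for s in(1,-1):
    RB=tool(25,(s,0,0))
    for p in [(-.25,0,.2),(-.21,0,.036),(.04,0,.036)]: print(s,bot.ik(W(*p),RB))
bot.gripper_to(0)
bot.goto(W(-.24,0.0,.33),RA)
bot.goto(W(-.17,-.115,.306),RA)
bot.line_to(W(-.07,-.115,.163),max_speed=.12)
print(bot.current_t(),L(bot.current_tcp_pos()),bot.current_contact_force(),bot.current_gripper_width())
f=bot.grab_frame('wrist');g=bot.grab_frame('side');h=bot.grab_frame('scene')
pickle.dump((f,g,h),open('f1.pkl','wb'))
c=[cv2.resize(g['img'][140:240,190:320],(400,300)),cv2.resize(h['img'][110:230,190:320],(400,300))]
cv2.imwrite('pics/p1.png',np.vstack([np.hstack(c),cv2.resize(f['img'],(800,300))])[:,:,::-1])
E
```

```text
[ -57.891  -12.888  114.137   34.916   68.19  -168.16 ]
None
[ -21.184    1.694  102.869   23.924   47.086 -133.18 ]
1 [-44.038 -18.264 127.431  23.827  57.861 -64.542]
1 [-36.534   6.61  138.584  47.75   24.48  -88.773]
1 [-14.518  25.978 106.839  23.493  26.1   -43.781]
-1 [-44.038 -18.264 127.431  23.827  57.861 115.458]
-1 [-36.534   6.61  138.584  47.75   24.48   91.227]
-1 [-14.518  25.978 106.839  23.493  26.1   136.219]
5.9667 [-0.07  -0.115  0.164] [ 0.215 -1.041 -0.066] 0.0003168348568741168
```

View pics/p1.png

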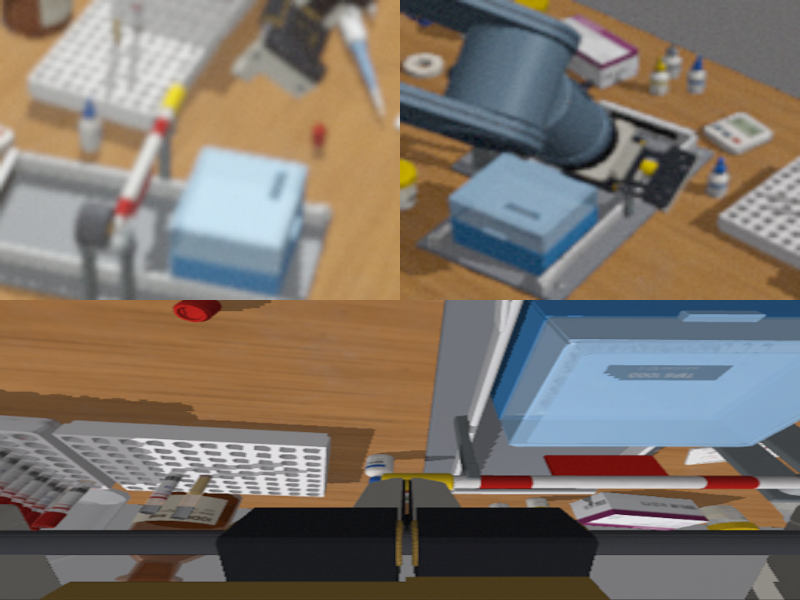

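The fingers line up with the sleeve: in the wrist view both are centred near column 404. Nothing has been touched. Next I'll check which tilts can reach the low position.

Run:
```python
from h import *
from rig import bot
np.set_printoptions(precision=1,suppress=True)
print(bot.current_joints())
for t in(20,25,30,35,40,45,50):
  for s in(1,-1):
    R=tool(t,(0,s,0))
    print(t,s,*[bot.ik(W(*p),R) for p in[(-.007,-.115,.073),(0.003,-.115,.085),(0,-.09,.2)]])
  for yaw in (-30,-15,15,30):
    a=np.radians(yaw);Z=np.array([[np.cos(a),-np.sin(a),0],[np.sin(a),np.cos(a),0],[0,0,1]])
    R=Rd@Z@Rd.T@tool(t,(0,1,0))
    print(t,'yaw',yaw,bot.ik(W(-.007,-.115,.073),R))
```

```text
[ -39.1    7.7  116.1   42.7   39.8 -168.7]
20 1 [ -26.5   23.4  101.7   18.5   40.  -139.2] [ -25.9   23.3   99.8   17.5   41.8 -137.4] [ -23.9   15.    93.7   13.4   55.3 -130. ]
20 -1 [-26.5  23.4 101.7  18.5  40.   40.8] [-25.9  23.3  99.8  17.5  41.8  42.6] [-23.9  15.   93.7  13.4  55.3  50. ]
20 yaw -30 [-19.8  22.8 102.7  -0.1  34.5 -89.6]
20 yaw -15 [ -23.3   22.7  103.    10.6   35.8 -115.9]
20 yaw 15 [ -29.    24.9   99.1   22.6   46.1 -158.4]
20 yaw 30 [ -30.6   27.1   95.4   23.8   53.1 -174.3]
25 1 [ -28.5   22.2  106.1   27.5   34.8 -148.9] [ -27.8   21.9  104.3   25.9   36.5 -146.5] [ -25.8   12.9   98.3   18.9   49.6 -135.6]
25 -1 [-28.5  22.2 106.1  27.5  34.8  31.1] [-27.8  21.9 104.3  25.9  36.5  33.5] [-25.8  12.9  98.3  18.9  49.6  44.4]
25 yaw -30 [-19.7  21.4 107.4  -0.2  26.2 -89.5]
25 yaw -15 [ -24.4   21.2  107.7   17.2   28.4 -122.9]
25 yaw 15 [ -31.6   24.1  102.8   31.1   43.1 -167.8]
25 yaw 30 [-33.4  26.8  98.1  31.   51.8 177.8]
30 1 [ -30.7   21.4  110.4   39.6   30.7 -162.1] [ -29.9   21.   108.6   37.2   32.1 -158.6] [ -27.8   11.1  102.9   25.9   
[... 1268 characters left out ...]
 22.8 121.8  87.7  31.5 -35.1] [-36.6  21.9 120.2  84.4  31.1 -30.2] [-34.4   8.7 115.8  59.   35.2   1.6]
45 yaw -30 None
45 yaw -15 [-29.6  21.2 125.  115.7  19.1 135.1]
45 yaw 15 [-42.5  25.9 115.5  70.6  43.8 146.4]
45 yaw 30 [-44.4  30.  106.9  58.4  55.7 145.4]
50 1 [-40.   24.7 125.1  99.9  36.5 130.3] [-38.8  23.6 123.6  97.4  35.6 134.6] [-36.7   9.  119.8  72.9  35.7 166.5]
50 -1 [-40.   24.7 125.1  99.9  36.5 -49.7] [-38.8  23.6 123.6  97.4  35.6 -45.4] [-36.7   9.  119.8  72.9  35.7 -13.5]
50 yaw -30 [-19.6  23.5 128.  180.7  21.5  89.5]
50 yaw -15 [-31.   23.2 128.7 132.2  27.  117.1]
50 yaw 15 [-45.1  27.8 117.9  78.5  47.3 136.2]
50 yaw 30 [-46.8  31.9 108.4  63.7  58.5 138.3]
```

```bash
sed -i 's/^RA=.*/RA=tool(35,(0,-1,0))/' h.py
python3 - <<'E'
from h import *
from rig import bot
np.set_printoptions(precision=3,suppress=True)
F=lambda:np.array(bot.current_contact_force())
bot.goto(W(-.07,-.115,.163),RA)
bot.line_to(W(-.01,-.115,.077),max_speed=.1); print(bot.current_t(),F())
bot.line_to(W(.0,-.115,.077),max_speed=.05); f0=F(); print(f0)
for ph in np.arange(.08,.41,.08):
    bot.line_to(W(0,.12-.235*np.cos(ph),.077+.235*np.sin(ph)),max_speed=.12)
    print(round(ph,2),bot.current_t(),L(bot.current_tcp_pos()),F()-f0)
    if np.linalg.norm(F()-f0)>15: break
h=[bot.grab_frame(n) for n in('side','wrist')]
cv2.imwrite('pics/p2.png',np.hstack([cv2.resize(h[0]['img'][100:250,170:320],(400,400)),cv2.resize(h[1]['img'],(400,400))])[:,:,::-1])
E
```

```text
9.9667 [ 0.012  0.483 -0.098]
[0.583 0.633 0.457]
0.08 10.625 [-0.001 -0.113  0.095] [-4.347 -0.724 -1.157]
0.16 10.9333 [-0.002 -0.111  0.113] [-8.345 -2.501 -1.431]
0.24 11.2417 [-0.002 -0.107  0.131] [-9.725 -2.665 -2.143]
0.32 11.55 [-0.002 -0.102  0.15 ] [-9.465 -4.234 -0.944]
0.4 11.8583 [-0.002 -0.096  0.167] [-9.647 -4.226  0.035]
```

View pics/p2.png

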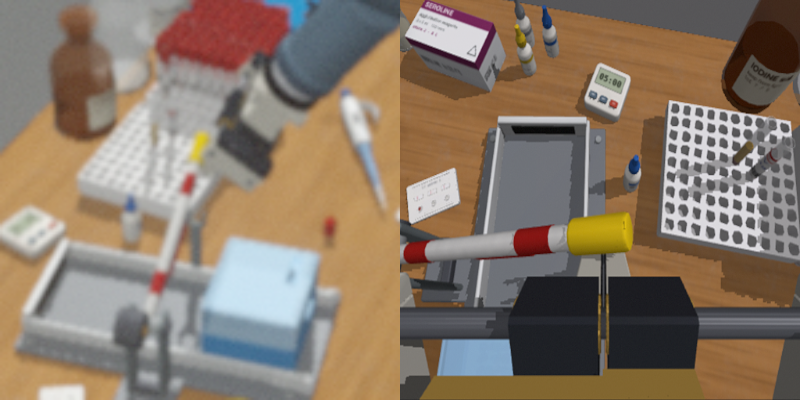

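The arm is rising on the fingertips, with the sleeve at (600,233) in the wrist view. There is some sideways load of about 10 N, so I'll ease back slightly in x and continue.

Run:
```python
from h import *
from rig import bot
np.set_printoptions(precision=3,suppress=True)
F=lambda:np.array(bot.current_contact_force())
f0=np.array([.58,.63,.46])
for ph in np.arange(.48,1.09,.08):
    bot.line_to(W(-.005,.12-.235*np.cos(ph),.077+.235*np.sin(ph)),max_speed=.12)
    print(round(ph,2),bot.current_t(),L(bot.current_tcp_pos()),F()-f0)
    if np.linalg.norm(F()-f0)>20: break
h=[bot.grab_frame(n) for n in('side','wrist')]
cv2.imwrite('pics/p3.png',np.hstack([cv2.resize(h[0]['img'][100:250,170:320],(400,400)),cv2.resize(h[1]['img'],(400,400))])[:,:,::-1])
```

```text
0.48 12.2667 [-0.006 -0.088  0.185] [-5.436 -2.488 -1.268]
0.56 12.575 [-0.005 -0.079  0.202] [-6.716 -3.754 -0.888]
0.64 12.8833 [-0.004 -0.069  0.218] [-0.1   -0.325 -1.054]
0.72 13.1917 [-0.005 -0.057  0.232] [-0.057 -0.364 -0.833]
0.8 13.5 [-0.006 -0.043  0.244] [-3.55  -0.761 -1.093]
0.88 13.8083 [-0.006 -0.029  0.257] [-5.151  0.246 -1.959]
0.96 14.1167 [-0.005 -0.014  0.269] [-4.549  0.087 -2.01 ]
1.04 14.425 [-0.005  0.001  0.279] [-3.793  0.358 -1.567]
```

View pics/p3.png

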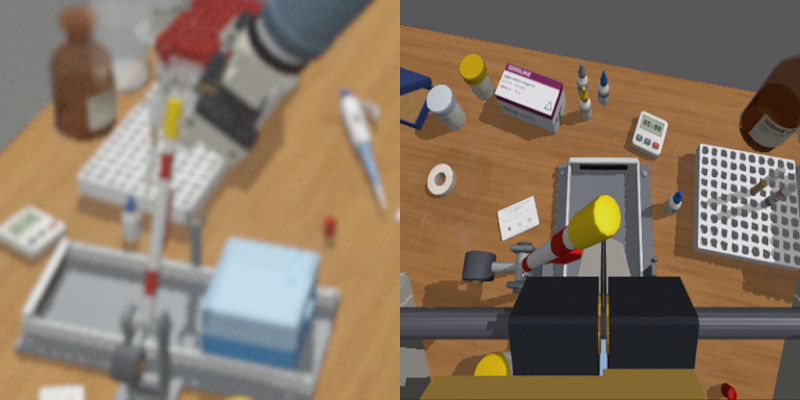

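The arm is roughly 0.9–1.0 rad up and still resting on the fingertips. I'll push a little further, then withdraw and let it swing.

Run:
```python
from h import *
from rig import bot
np.set_printoptions(precision=3,suppress=True)
F=lambda:np.array(bot.current_contact_force())
f0=np.array([.58,.63,.46])
for ph in np.arange(1.12,1.21,.08):
    bot.line_to(W(-.007,.12-.235*np.cos(ph),.077+.235*np.sin(ph)),max_speed=.12)
    print(round(ph,2),bot.current_t(),L(bot.current_tcp_pos()),F()-f0)
p=L(bot.current_tcp_pos())
bot.line_to(W(-.08,p[1],p[2]),max_speed=.1)
bot.line_to(W(-.2,-.0,.34),max_speed=.15)
RB=tool(25,(-1,0,0))
print([bot.ik(W(*q),RB) for q in((-.24,0,.25),(-.22,0,.036))])
bot.goto(W(-.24,0,.25),RB)
print(bot.current_t(),F())
h=[bot.grab_frame(n) for n in('side','scene')]
pickle.dump(h,open('f4.pkl','wb'))
cv2.imwrite('pics/p4.png',np.hstack([cv2.resize(i['img'][100:250,170:320],(400,400)) for i in h])[:,:,::-1])
```

```text
1.12 14.8333 [-0.006  0.017  0.29 ] [-1.028 -1.338 -0.131]
1.2 15.1417 [-0.007  0.035  0.296] [-0.678 -0.324  0.068]
[array([-41.959, -19.787, 121.027,  21.658,  64.4  , 121.069]), array([-38.22 ,   5.72 , 139.739,  48.184,  25.015,  89.223])]
18.4917 [-0.447 -0.279 -0.328]
```

View pics/p4.png

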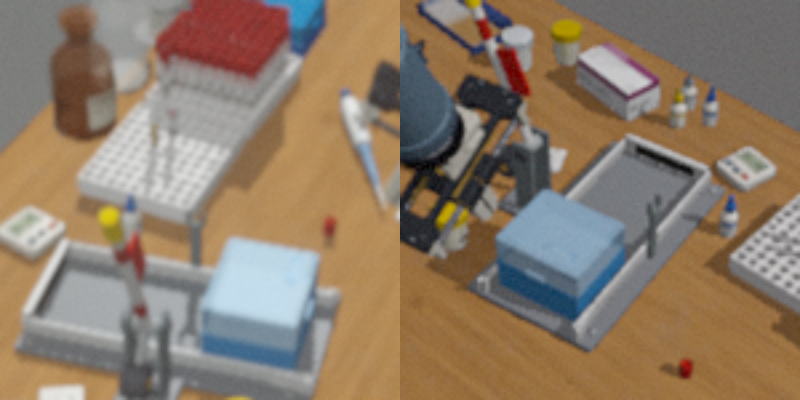

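The barrier has swung over and leans out past upright: its tip is at (470,5) in the scene crop and it is clear of the fingers. The box hasn't moved. Now I'll push it, watching the force.

Run:
```python
from h import *
from rig import bot
np.set_printoptions(precision=3,suppress=True)
F=lambda:np.array(bot.current_contact_force())
bot.line_to(W(-.222,.002,.12),max_speed=.15)
bot.line_to(W(-.222,.002,.036),max_speed=.1)
bot.wait(.3); f0=F(); print(bot.current_t(),f0)
x=-.222; hits=0
while x<.05:
    x+=.012 if x<.0 else .004
    bot.line_to(W(x,.002,.036),max_speed=.05)
    f=-(Rd.T@(F()-f0))
    print(round(x,3),round(bot.current_t(),2),f)
    if f[0]>9: break
    if bot.current_t()>48: break
h=[bot.grab_frame(n) for n in('side','scene')]
pickle.dump(h,open('f5.pkl','wb'))
cv2.imwrite('pics/p5.png',np.hstack([cv2.resize(i['img'][100:250,170:320],(400,400)) for i in h])[:,:,::-1])
```

```text
20.9083 [ 0.218 -0.208  1.47 ]
-0.21 21.3 [ 0.22  -0.089  1.084]
-0.198 21.69 [-0.325 -0.821  1.016]
-0.186 22.08 [ 0.615 -0.135  2.05 ]
-0.174 22.48 [ 0.064 -0.861  0.469]
-0.162 22.87 [-0.101  0.737  1.672]
-0.15 23.26 [ 0.518 -0.349  2.36 ]
-0.138 23.65 [ 0.67  -0.523  1.603]
-0.126 24.04 [0.296 0.683 1.992]
-0.114 24.43 [-0.085 -0.242  0.833]
-0.102 24.82 [-0.038  0.214  1.705]
-0.09 25.22 [0.161 0.978 1.827]
-0.078 25.61 [ 1.129 -0.346  1.477]
-0.066 26.0 [ 0.055 -0.222  1.69 ]
-0.054 26.39 [ 0.165 -0.572  1.024]
-0.042 26.78 [-0.168  0.609  1.744]
-0.03 27.18 [ 0.995 -0.777  2.219]
-0.018 27.57 [-0.178  0.14   1.738]
-0.006 27.96 [0.607 0.053 1.141]
0.006 28.35 [ 0.419 -0.136  1.528]
0.01 28.6 [ 0.272 -0.209  1.556]
0.014 28.85 [0.707 0.225 2.097]
0.018 29.1 [1.075 0.079 2.939]
0.022 29.35 [ 0.867 -0.515  2.507]
0.026 29.6 [0.617 0.599 2.037]
0.03 29.85 [ 1.005 -0.532  2.722]
0.034 30.1 [ 0.947 -0.559  2.038]
0.038 30.35 [1.163 0.077 2.827]
0.042 30.6 [ 1.324 -0.446  2.853]
0.046 30.85 [4.736 0.151 2.283]
0.05 31.1 [15.688  1.49  -2.535]
```

View pics/p5.png

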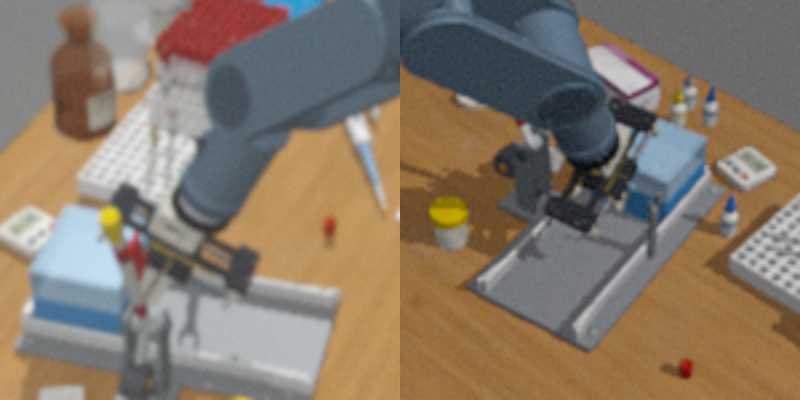

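The box is at the end stop: the force rose sharply to 15.7 N, and the barrier is still raised. I'll withdraw straight back and check.

Run:
```python
from h import *
from rig import bot
np.set_printoptions(precision=3,suppress=True)
bot.line_to(W(-.2,.002,.036),max_speed=.1)
bot.line_to(W(-.24,.002,.25),max_speed=.15)
bot.wait(.5)
print(bot.current_t(),bot.current_contact_force())
h=[bot.grab_frame(n) for n in('side','scene')]
pickle.dump(h,open('f6.pkl','wb'))
cv2.imwrite('pics/p6.png',np.hstack([cv2.resize(i['img'][100:250,170:320],(400,400)) for i in h])[:,:,::-1])
for n,(x,y) in dict(home_near=(.053,0),).items(): 
    for i in h: 
        a=[project(i,W(.165-.112,s,.101)) for s in(-.064,.064)]+[project(i,W(.165,s,.101)) for s in(-.064,.064)]
        print((np.array(a)-[170,100])*400/150)
```

```text
35.95 [0.219 0.161 0.562]
[[152.379 220.59 ]
 [119.63  290.214]
 [ 66.319 204.918]
 [ 28.8   272.469]]
[[262.813 180.704]
 [183.91  146.961]
 [302.877 136.098]
 [226.231 105.164]]
```

View pics/p6.png

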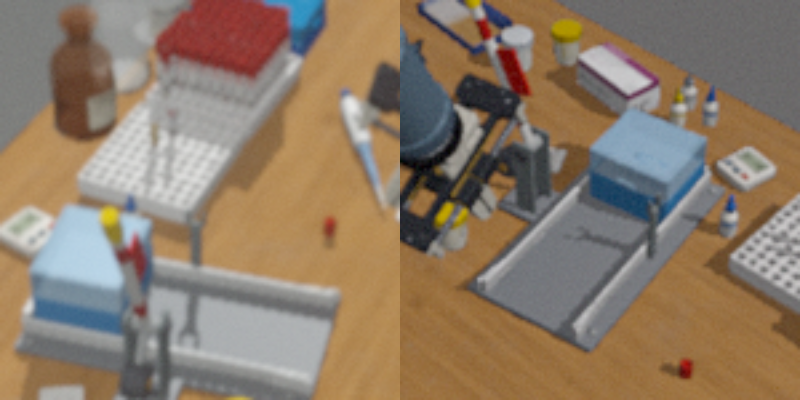

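The box is flush against the stop: its top corners in the image, about (150,217) and (67,207), match the predicted (152,221) and (66,205). The barrier is up and the bystanders haven't moved.

```bash
python3 -c "
from rig import bot
print(bot.hand_in())"
```

```text
the job is handed in; nothing more can be done
None
```

The job is handed in: the barrier stands raised by itself, the tip box is home against the end stop, and the bystanders look untouched in the final pictures; the hand-in call gave no verdict.

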